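# Mesh the portion wheel on the sweet dispenser's drive spindle and hold it down

### The arm

A 6-joint arm with a two-finger parallel gripper is mounted at the origin on the work surface. World frame = base frame: x ahead of the robot, y to its left, z up, the work surface at z = 0. Lengths are in m, angles in degrees, forces in N, time in s.
With the tool pointing down it reaches from about 0.25 to 0.725 m from the base axis. Payload 9.7 kg.
Tool frame: the origin (TCP) lies between the finger pads; the fingertips stand 22 mm ahead of it and the grasp point (between the pads) lies 3 mm ahead of it; z points along the fingers, y is the line along which they close (so a half turn about z gives the same grasp; the last joint's range is limited). The gripper opens to 85 mm and grips with 20 to 120 N. Pads are 22 mm wide; open, the fingers measure 114 mm over their backs; the gripper's body (76 mm by 85 mm) begins 54 mm behind the grasp point. The pads swing forward as they close: fully open they stand 13 mm farther back than shut.
Start: joints at [0, 4.979, 10.078, 95.1, 0, 90], TCP at [0.55, -0, 0.253] pointing down, gripper open.
Joint ranges: [-179.16, 179.16], [-48.56, 103.87], [-65.8, 70.77], [-126.05, 130.52], [-82.76, 87.17], [-180, 180]. Speed limits (degrees/s): [127.2, 127.2, 147.25, 180, 180, 180].

### API

Orientations are given as [roll, pitch, yaw] about the fixed x, y, z axes, in that order (R = Rz(yaw) Ry(pitch) Rx(roll)).
In Python, from workcell import bot, viewer, finder gives the robot as it stands.
- The arm moves only by the tool move_arm, never from a script. Its arguments are lists of equal length, an entry for each row: "offset": the shift along the tool's x, y, z in cm, a list of three; "twist": the turn, a rotation vector about the tool's x, y, z in rad, a list of three; "grip": the opening, from 0 (shut) to 1 (fully open). In form: {"offset": [[x, y, z], ...], "twist": [[ax, ay, az], ...], "grip": [grip, ...]}. A call has 1 to 5 rows; each row shifts and turns the commanded pose from where the row before left it, along the tool's axes as they then stand; what a row does not reach is not made up. A row lasts 1/10 s, in which the tool goes at most 50 mm and 8.59 degrees, less where a joint would pass 70% of its speed; a pose out of reach is approached as far as the arm can. A call is refused whole if a number of a shift passes 5 or a number of a turn 0.15, either way. A call with a gripper value outside its range is refused whole. The fingers move at their own pace and stop on an object; "force" is the grip in N (left out, the last holds). Time passes only in rows, so rows that do not move let the fingers close. It gives the time, the measured TCP pose, the force, the opening and the grip force at its end, in the units of the state.
- bot.get_obs(): the state, without advancing time (a new reading comes with each control period).
- viewer.camera(name): name is "scene" or "side" or "wrist"; returns a dict with "color" (420x560x3 uint8, red, green, blue), "depth" (420x560 float32, m along the optical axis (not along the pixel's ray), 0 where there is no reading), "vfov" (degrees; the focal length in pixels is half the picture's height over the tangent of half this angle, whatever the lens; pixels are square), "cx", "cy" (the principal point, pixels), "position" and "attitude" of the camera in the world; the wrist camera has in their place "tool_from_camera" (4x4, takes a point from camera to tool coordinates, whose origin is the TCP and whose axes are the flange's). Camera axes: x right, y down, z forward; pixel columns grow to the right and rows downward; lengths in m; the calibration is good to about 2 mm. A picture is of the moment at which its call begins: read the wrist's pose just before it.
- bot.job_done(): hands the job in; it is judged then, once.
Trained networks look in a picture, given as the dict that the camera call returned (one of the last four; its "shot" number tells which), for a name from the list of things; names that differ only in an ending like _2 or _b are one class to them, and where a whole thing is asked for, a point or a joint stands for the part that bears it (a point fixed in the world has none). Each returns a list of dicts, best first, with "p" (0 to 1); they miss things now and then, are a little off and sometimes report something else, mostly with a low value. They report only what shows in the picture. A call takes as long as a camera call. They do not tell look-alikes from the thing itself.
- finder.boxes_of(picture, thing): "position" ([column, row] in pixels, amid what is visible of it).
- finder.pinpoint(picture, thing): "position" ([column, row] in pixels: a listed point, or the origin of a listed thing).
The state is a dict: "time": time; "q": joint angles; "qd": joint speeds; "joint_efforts": joint torques, N m; "ee_pos": TCP position; "tcp_rot": TCP orientation; "wrist_force": force on the tool from outside, world axes, zero at the start; "torque": the same for the moment, N m; "opening": finger opening in m; "grasp_force": force on a finger pad.
Only numpy, scipy, OpenCV 4.12 (cv2) and the standard library are available. Lean on these libraries where they do the work, as an engineer would, in place of code of your own. Each camera call takes 0.05 s, during which the arm holds its last target. There are 200 camera calls.

### The job

Lift the four-vaned portion wheel out of the wooden bin by its square knob, turn it until the cross-shaped socket in its underside meshes with the cross-shaped drive spindle of the sweet dispenser base, slide it down over the spindle, and push it fully home against the spring plate down to the stop. Finish while still gripping the wheel and holding it pressed down there: do not let go or ease off. Leave the other things on the counter and in the bin where they are.

Things in the scene. Friction and masses are not known exactly. Their poses are not given: they have to be found in the camera images.
- wheel: loose portion wheel standing upright in the bin, about 0.28 kg, 100 mm high. Origin: centre of its underside; z up. Aluminium hub 36 mm square, 34 mm high, with four flat vanes (5 mm thick, 34 mm high) along its +x, -x, +y and -y axes, reaching 42 mm from the axis; solid cap from 34 to 40 mm high; grey square knob on top
- wheel_knob (a point): middle of the wheel's knob, 70 mm above its underside, axes as the wheel's. The knob is 26 x 26 mm, faces square to the wheel's x and y axes, from 40 to 100 mm above the underside: the place to grip
- wheel_socket (a point): mouth of the wheel's socket, at the centre of its underside, axes as the wheel's. A cross of two slots 10.4 mm wide along the wheel's x and y axes, in line with the vanes, open below, 34 mm deep up to the solid cap. It fits the spindle in four ways, a quarter turn apart
- spindle: steel drive spindle standing up in the middle of the dispenser base: a cross of two bars along its x and y axes, each 8 mm wide, 26 mm long, with rounded tops (4 mm radius). Origin: centre of its top, 96 mm above the counter; z up. It stands 22 mm above the released spring plate. A gear motor holds it (yields only above 1.5 N m), at a different angle each time
- machine: sweet dispenser base with its hopper taken off, fixed to the counter: white housing 170 x 170 mm, top at 60 mm, with a low round aluminium tray wall (inner radius 56 mm, outer 62 mm, top at 80 mm) around the spindle, and a small outlet chute on its -x side. Origin: centre of its underside; z up
- plate (a joint): black spring plate, a disc of 24 mm radius around the spindle, under the wheel's hub. Value: how far it is pushed down, 0 (top 74 mm above the counter) to 0.008 m (at its stop, 66 mm). It takes 5 N to start and 12 N at the stop; the wheel's weight alone does not move it. Fully home: the wheel's underside on the plate, the plate at its stop
- bin: fixed wooden open bin, outside 170 (x) x 250 (y) x 55 mm high, walls and floor 5 mm. Origin: centre of its underside. It holds the wheel and the jar lid, one towards its +y end and one towards its -y end, either way round
- jar_lid: round glass jar lid with a round knob, 74 mm diameter, 43 mm high, loose in the bin beside the wheel; leave it. Origin: centre of its underside
- small_jar: closed glass jar of sweets, 75 mm diameter, 106 mm high, loose on the counter; leave it. Origin: centre of its underside
- tin: round brass-coloured tin with a white top, 68 mm diameter, 60 mm high, loose; leave it. Origin: centre of its underside
- scoop: aluminium sweet scoop lying along its x axis, 155 mm long, 54 mm high, loose; leave it. Origin: under the rear of its bowl
- gift_box: cardboard box 100 x 100 x 50 mm, loose; leave it. Origin: centre of its underside
- hopper: the dispenser's clear plastic hopper with its aluminium lid, 136 mm diameter, 158 mm high, standing loose on the counter; leave it. Origin: centre of its underside
Not all that is in view belongs to the job. What is shaped like the wheel but green or purple is not meant.

How it is judged:
By the outcome, as a careful person would: the job done as asked, in the order asked, and still so for the second after the job is handed in, while the arm keeps its last pose, push and grip.
It also fails if it takes over 48 s, if anything falls off the work surface, if the arm or the gripper's body presses on something with over 40 N, if the wrist force passes 120 N, or if a joint passes its speed limit or range.

## Working session

There is one attempt and no reset: what is moved stays moved. The work goes in short steps, Python scripts to look and compute and a tool call to move; the robot and the scene stay as the last step left them, time stands still between calls to the robot, and variables do not carry over. Pictures are saved under pics/ and viewed, at most 10 in all, crops included, and the job is handed in when it is done.

Besides the shell and the picture viewer there is one more tool, called after "Call:" as a command line: name --argument value ..., lists and objects as JSON in quotes. move_arm: Moves the arm, as the interface text tells. Its arguments: {"type":"object","properties":{"offset":{"type":"array","items":{"type":"array","items":{"type":"number"}}},"twist":{"type":"array","items":{"type":"array","items":{"type":"number"}}},"grip":{"type":"array","items":{"type":"number"}},"force":{"type":"number"}},"required":["offset","twist","grip"]}

```bash
mkdir -p pics; cat > h.py <<'E'
import numpy as np, cv2
from scipy.spatial.transform import Rotation as R
from workcell import bot, viewer, finder
def K(p):
    f=p["color"].shape[0]/2/np.tan(np.radians(p["vfov"])/2); return f
def shot(name):
    o=bot.get_obs(); p=viewer.camera(name)
    if name=="wrist":
        T=np.eye(4); T[:3,:3]=R.from_euler("xyz",o["tcp_rot"],degrees=True).as_matrix(); T[:3,3]=o["ee_pos"]
        p["T"]=T@np.array(p["tool_from_camera"])
    else:
        T=np.eye(4); T[:3,:3]=R.from_euler("xyz",p["attitude"],degrees=True).as_matrix() if np.size(p["attitude"])==3 else np.array(p["attitude"]); T[:3,3]=p["position"]; p["T"]=T
    return p
def cloud(p):
    h,w=p["depth"].shape; f=K(p); v,u=np.mgrid[:h,:w]; d=p["depth"]
    c=np.stack([(u-p["cx"])/f*d,(v-p["cy"])/f*d,d],-1)
    return c@p["T"][:3,:3].T+p["T"][:3,3]
def at(p,px,z):  # pixel ray with plane z
    f=K(p); r=p["T"][:3,:3]@np.array([(px[0]-p["cx"])/f,(px[1]-p["cy"])/f,1]); o=p["T"][:3,3]
    return o+r*(z-o[2])/r[2]
def save(p,n): cv2.imwrite("pics/"+n,p["color"][...,::-1])
E
python3 - <<'E'
from h import *
print(bot.get_obs())
for n in ["scene","side","wrist"]:
    p=shot(n); save(p,n+"0.png"); print(n,p["vfov"],p["cx"],p["cy"],p.get("position"),p.get("attitude"))
    for t,z in [("wheel_knob",.075),("wheel",.005),("spindle",.096),("machine",0),("bin",0)]:
        for r in finder.pinpoint(p,t)[:3]: print(t,np.round(r["position"]),round(r["p"],2),np.round(at(p,r["position"],z),3))
ims=[cv2.imread(f"pics/{n}0.png") for n in ["scene","side"]]
E
```

```text
{'time': 0.0, 'q': array([ 1.56843369e-03,  5.01243130e+00,  1.00341995e+01,  9.50983468e+01,
       -7.89971877e-04,  8.99999226e+01]), 'qd': array([ 0.00726115, -0.00202209,  0.02648507,  0.02615776,  0.03859048,
        0.02725999]), 'joint_efforts': array([ 7.68234549e-04, -5.20392072e+01,  4.64802504e+01,  1.63646933e-02,
        2.23589603e-05, -6.77332673e-05]), 'ee_pos': array([5.49809159e-01, 1.14245170e-05, 2.52567986e-01]), 'tcp_rot': array([-1.79923421e+02,  7.89867675e-04,  9.00016469e+01]), 'wrist_force': array([-0.10196993, -0.23891489,  0.59953501]), 'torque': array([-0.05253892,  0.03020383,  0.02977502]), 'grasp_force': 0.0, 'opening': 0.0850050838549499}
scene 55.50783391768397 274.678086634394 213.2741712131478 [1.31541243 0.06554661 1.22201547] [-145.13403662    0.79079964   93.07659373]
wheel_knob [310. 169.] 0.81 [0.31  0.13  0.075]
wheel_knob [345. 204.] 0.66 [0.467 0.255 0.075]
wheel_knob [354. 174.] 0.55 [0.326 0.295 0.075]
wheel [308. 186.] 0.8 [0.334 0.128 0.005]
wheel [344. 211.] 0.61 [0.45  0.261 0.005]
wheel [351. 184.] 0.56 [0.319 0.295 0.005]
spindle 
[... 275 characters left out ...]
54021137    1.14360397 -169.06918127]
wheel_knob [274. 276.] 0.84 [0.465 0.265 0.075]
wheel_knob [321. 290.] 0.8 [0.325 0.292 0.075]
wheel_knob [330. 248.] 0.57 [0.316 0.127 0.075]
wheel [274. 290.] 0.9 [0.466 0.261 0.005]
wheel [328. 268.] 0.61 [0.317 0.148 0.005]
wheel [322. 310.] 0.59 [0.319 0.308 0.005]
spindle [264. 179.] 0.63 [ 0.574 -0.145  0.096]
machine [264. 199.] 0.98 [ 0.579 -0.147  0.   ]
bin [269. 274.] 0.97 [0.493 0.201 0.   ]
wrist 65.35651947646988 278.40373902366434 205.14783797753626 None None
wheel_knob [ 1. 41.] 0.84 [0.321 0.125 0.075]
wheel [56. 54.] 0.57 [0.321 0.123 0.005]
spindle [301. 332.] 0.62 [ 0.573 -0.149  0.096]
machine [294. 283.] 0.66 [ 0.57  -0.151  0.   ]
```

View pics/scene0.png

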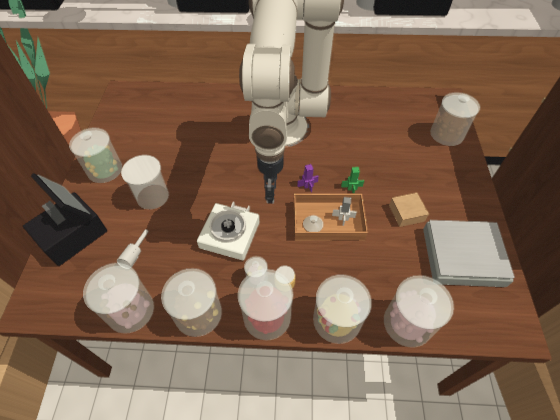

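View pics/side0.png

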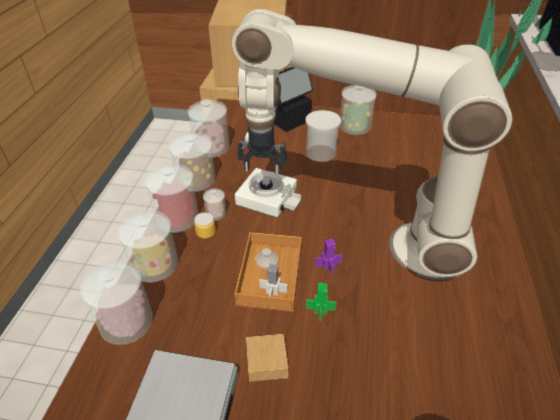

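Look-alikes: purple wheel at scene (308,178) and green at (354,180), both on the counter. The grey and aluminium wheel is at scene (345,208), side (274,280), standing in the bin, so that is the choice: about (0.466, 0.262). The machine is at scene (228,228). Next, a close crop to check it, and the wrist camera's geometry.

```bash
python3 - <<'E'
from h import *
p=shot("wrist"); print(np.round(p["tool_from_camera"],3)); print(np.round(p["T"],3)); 
s=cv2.resize(p["color"][230:420,180:430],None,fx=3,fy=3,interpolation=cv2.INTER_CUBIC)
q=shot("scene"); r=cv2.resize(q["color"][170:250,280:380],None,fx=4,fy=4,interpolation=cv2.INTER_CUBIC)
cv2.imwrite("pics/c1.png",r[...,::-1]); cv2.imwrite("pics/w1.png",np.vstack([s])[...,::-1])
c=cloud(q); sub=c[185:240,290:370].reshape(-1,3); m=(sub[:,2]>.07)&(sub[:,1]>.2); print(m.sum(),sub[m].mean(0), sub[m].max(0))
E
```

```text
[[-0.001 -0.95  -0.313  0.08 ]
 [ 1.    -0.001 -0.001  0.   ]
 [ 0.    -0.313  0.95  -0.121]
 [ 0.     0.     0.     1.   ]]
[[ 1.    -0.001 -0.001  0.55 ]
 [-0.001 -0.95  -0.313  0.08 ]
 [-0.     0.313 -0.95   0.374]
 [ 0.     0.     0.     1.   ]]
90 [0.47646276 0.25468761 0.09525449] [0.48794137 0.26854375 0.10870782]
```

View pics/c1.png

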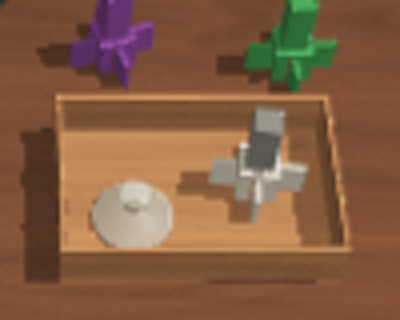

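View pics/w1.png

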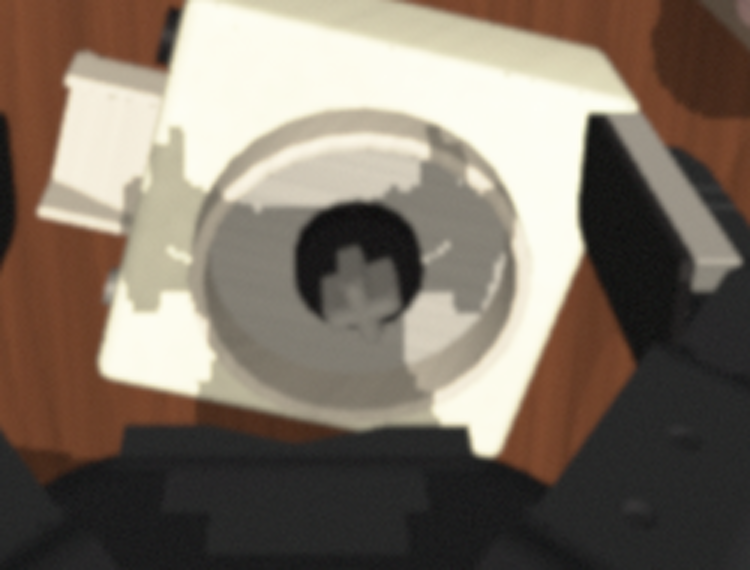

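The crop confirms it: the grey-knobbed aluminium wheel stands upright in the bin at crop (265,140), beside the jar lid at (133,213). The wrist crop shows the cross spindle at (360,290), turned by a small angle. I'll take a closer look at the spindle before picking up the wheel.

Call:
move_arm --offset '[[-2.8, 0.4, 0.8], [-2.8, 0.4, 0.8], [-2.8, 0.4, 0.8], [-2.8, 0.4, 0.8], [-2.8, 0.4, 0.8]]' --twist '[[0, 0, 0], [0, 0, 0], [0, 0, 0], [0, 0, 0], [0, 0, 0]]' --grip '[1, 1, 1, 1, 1]'

```text
time: 1.5
ee_pos: [0.5701, -0.1411, 0.213]
tcp_rot: [180.0, 0.0, 90.0]
wrist_force: [0.5, -0.1, -0.3]
opening: 0.0853
grasp_force: 0.0
```

```bash
python3 - <<'E'
from h import *
p=shot("wrist"); p=shot("wrist")
o=bot.get_obs(); print(o["ee_pos"],o["tcp_rot"],o["time"])
for t,z in [("spindle",.096),("machine",0)]:
    for r in finder.pinpoint(p,t)[:2]: print(t,np.round(r["position"]),round(r["p"],2),np.round(at(p,r["position"],z),4))
c=cloud(p); np.save("c_sp.npy",c)
m=(c[...,2]>.088)&(c[...,2]<.105)&(np.hypot(c[...,0]-.573,c[...,1]+.149)<.03)
P=c[m]; print(m.sum(),P.mean(0),P.min(0),P.max(0))
# top-down rectification of plane z=.096, 0.15mm/px
g=0.0001; n=500; cx,cy=.573,-.149
X,Y=np.meshgrid(cx+(np.arange(n)-n/2)*g, cy-(np.arange(n)-n/2)*g)
W=np.stack([X,Y,np.full_like(X,.094)],-1)
C=(W-p["T"][:3,3])@p["T"][:3,:3]; f=K(p)
u=C[...,0]/C[...,2]*f+p["cx"]; v=C[...,1]/C[...,2]*f+p["cy"]
r=cv2.remap(p["color"],u.astype("f4"),v.astype("f4"),cv2.INTER_CUBIC)
# depth mask
dz=cv2.remap(np.where(p["depth"]>0,c[...,2],0).astype("f4"),u.astype("f4"),v.astype("f4"),cv2.INTER_NEAREST)
dm=cv2.applyColorMap(np.clip((dz-.06)/.045*255,0,255).astype("u1"),cv2.COLORMAP_JET)
out=np.hstack([cv2.resize(r[...,::-1],(400,400)),cv2.resize(dm,(400,400))]); cv2.imwrite("pics/sp.png",out)
E
```

```text
[ 0.56971274 -0.14257294  0.21163049] [-1.79883258e+02  4.88667225e-03  8.98358586e+01] 1.6
spindle [281. 216.] 0.68 [ 0.5715 -0.1515  0.096 ]
machine [281. 185.] 0.78 [ 0.5724 -0.1518  0.    ]
618 [ 0.57272209 -0.15153701  0.09467604] [ 0.5593265  -0.16673281  0.0880714 ] [ 0.58585771 -0.13953326  0.0980176 ]
```

View pics/sp.png

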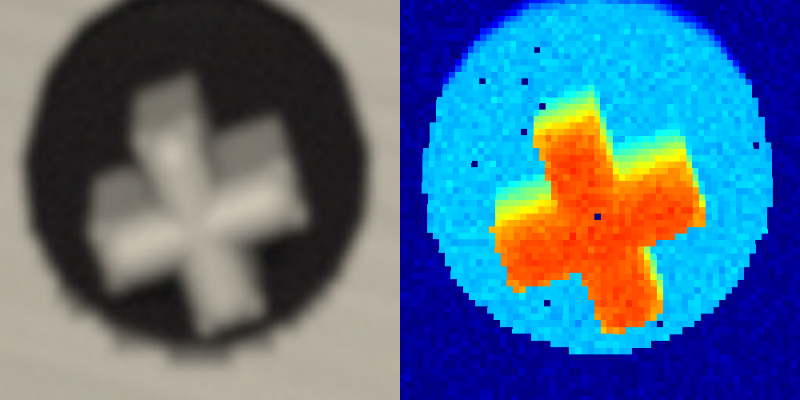

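The picture shows the spindle cross clearly at rectified (198,222), turned about 15° counter-clockwise. I'll fit it numerically.

```bash
cat > fit.py <<'E'
import numpy as np
from scipy.optimize import differential_evolution
from scipy.spatial import cKDTree
def raster(P,c,n=70,g=.0005):
    """boolean grid (world xy) covered by the points P"""
    a=(np.arange(n)-n/2)*g; G=np.stack(np.meshgrid(c[0]+a,c[1]+a),-1).reshape(-1,2)
    return G, cKDTree(P[:,:2]).query(G)[0]<.00065
def fit(G,B,inside,c,r=.006):
    def cost(s):
        t=np.radians(s[2]); d=G-s[:2]; q=np.abs(np.stack([d@[np.cos(t),np.sin(t)],d@[-np.sin(t),np.cos(t)]],-1))
        M=inside(q); return -(M&B).sum()/(M|B).sum()
    return differential_evolution(cost,[(c[0]-r,c[0]+r),(c[1]-r,c[1]+r),(-45,45)],seed=1,popsize=25,maxiter=150,tol=1e-6)
def cross(l,w): return lambda q:((q[:,0]<l)&(q[:,1]<w))|((q[:,1]<l)&(q[:,0]<w))
E
python3 - <<'E'
import numpy as np; from fit import *
c=np.load("c_sp.npy")
for zt in (.0905,.0915,.0925):
    P=c[(c[...,2]>zt)&(c[...,2]<.105)&(np.hypot(c[...,0]-.573,c[...,1]+.152)<.022)]
    G,B=raster(P,(.573,-.152)); r=fit(G,B,cross(.013,.004),(.573,-.152)); print(zt,len(P),r.x,r.fun)
# plate disc and tray wall
P=c[np.abs(c[...,2]-.074)<.002]; P=P[np.hypot(P[:,0]-.573,P[:,1]+.152)<.03]; print(P.min(0),P.max(0))
P=c[np.abs(c[...,2]-.08)<.0015]; P=P[np.hypot(P[:,0]-.573,P[:,1]+.152)>.05]; A=np.c_[2*P[:,:2],np.ones(len(P))]
s=np.linalg.lstsq(A,(P[:,:2]**2).sum(1),rcond=None)[0]; print(s[:2],np.sqrt(s[2]+s[0]**2+s[1]**2))
E
```

```text
0.0905 584 [ 0.57267651 -0.15254727 19.99628742] -0.8945645055664702
0.0915 561 [ 0.57267559 -0.15255225 19.99511354] -0.905396402398401
0.0925 523 [ 0.57275408 -0.15275002 19.56107207] -0.8973487423521413
[ 0.5494054  -0.17688783  0.07210781] [ 0.59623881 -0.12904736  0.07598177]
[ 0.65324611 -0.16587623] 0.10742802926095851
```

```bash
python3 - <<'E'
from h import *; from fit import *
for i in range(4):
    o=bot.get_obs(); p=shot("wrist"); c=cloud(p)
    P=c[(c[...,2]>.0915)&(c[...,2]<.105)&(np.hypot(c[...,0]-.573,c[...,1]+.152)<.022)]
    G,B=raster(P,(.573,-.152)); r=fit(G,B,cross(.013,.004),(.573,-.152)); print(np.round(o["ee_pos"],4),np.round(o["tcp_rot"],2),np.round(r.x,4),P[:,2].max())
E
```

```text
[ 0.5698 -0.1403  0.213 ] [-1.7996e+02 -2.0000e-02  8.9930e+01] [ 0.5728 -0.1525 19.8772] 0.09833900067960624
[ 0.5699 -0.1397  0.2135] [-1.800e+02 -2.000e-02  8.998e+01] [ 0.5728 -0.1526 19.5109] 0.09795529162907354
[ 0.57   -0.1393  0.2137] [ 1.7998e+02 -1.0000e-02  9.0020e+01] [ 0.5728 -0.1525 19.2103] 0.0974925017401786
[ 0.5701 -0.1392  0.2138] [179.97  -0.    90.05] [ 0.5727 -0.1525 19.3144] 0.09819678414220348
```

Call:
move_arm --offset '[[4, -1, -0.5], [4, -1, -0.5], [4, -1, -0.5], [4, -1, -0.5], [4, -1, -0.5]]' --twist '[[0, 0, 0], [0, 0, 0], [0, 0, 0], [0, 0, 0], [0, 0, 0]]' --grip '[1, 1, 1, 1, 1]'

```text
time: 2.4
ee_pos: [0.5192, 0.0622, 0.239]
tcp_rot: [179.9, -0.0, 90.1]
wrist_force: [-0.1, 0.3, 0.4]
opening: 0.0855
grasp_force: 0.0
```

Call:
move_arm --offset '[[4, -1, -0.5], [4, -1, -0.5], [4, -1, -0.5], [4, -1, -0.5], [4, -1, -0.5]]' --twist '[[0, 0, 0], [0, 0, 0], [0, 0, 0], [0, 0, 0], [0, 0, 0]]' --grip '[1, 1, 1, 1, 1]'

```text
time: 2.9
ee_pos: [0.4688, 0.2622, 0.2641]
tcp_rot: [179.9, -0.0, 90.1]
wrist_force: [0.4, -0.6, -0.9]
opening: 0.0856
grasp_force: 0.0
```

```bash
python3 - <<'E'
from h import *; from fit import *
viewer.camera("side")
for i in range(3):
    o=bot.get_obs(); p=shot("wrist"); c=cloud(p)
    print(np.round(o["ee_pos"],4),np.round(o["tcp_rot"],2))
    for r in finder.pinpoint(p,"wheel_knob")[:1]: print(np.round(r["position"]),np.round(at(p,r["position"],.075),4))
    near=np.hypot(c[...,0]-.468,c[...,1]-.26)<.05
    for lo,hi,ins in [(.098,.115,lambda q:(q[:,0]<.013)&(q[:,1]<.013))]:
        P=c[near&(c[...,2]>lo)&(c[...,2]<hi)]; c0=P.mean(0)
        G,B=raster(P,c0); r=fit(G,B,ins,c0); print(len(P),np.round(r.x,4),round(r.fun,2),np.median(P[:,2]))
    P=c[near&(c[...,2]>.033)&(c[...,2]<.044)]; G,B=raster(P,c0,200); v=lambda q:((q<.018).all(1)&~(q<.013).all(1))|((q[:,0]<.042)&(q[:,0]>.013)&(q[:,1]<.0025))|((q[:,1]<.042)&(q[:,1]>.013)&(q[:,0]<.0025))
    r=fit(G,B,v,c0); print("vanes",len(P),np.round(r.x,4),round(r.fun,2))
save(p,"wh.png"); np.save("c_wh.npy",c); print(o["time"])
E
```

```text
[0.4676 0.2668 0.2645] [179.95  -0.18  90.23]
[144. 308.] [0.3192 0.1243 0.075 ]
825 [ 0.4712  0.2574 -3.9715] -0.94 0.1052332197183053
vanes 451 [ 0.4713  0.2573 -3.9469] -0.35
[0.4689 0.2626 0.2638] [ 1.7996e+02 -3.0000e-02  9.0270e+01]
[127. 146.] [0.3268 0.2984 0.075 ]
833 [ 0.4713  0.2575 -4.7281] -0.95 0.10518818382585016
vanes 457 [ 0.4713  0.2573 -3.9368] -0.35
[0.4696 0.2603 0.2635] [1.7998e+02 1.0000e-02 9.0090e+01]
[144. 303.] [0.3209 0.1241 0.075 ]
840 [ 0.4714  0.2575 -4.2506] -0.95 0.10521799763136297
vanes 474 [ 0.4714  0.2573 -3.8137] -0.36
3.15
```

View pics/wh.png

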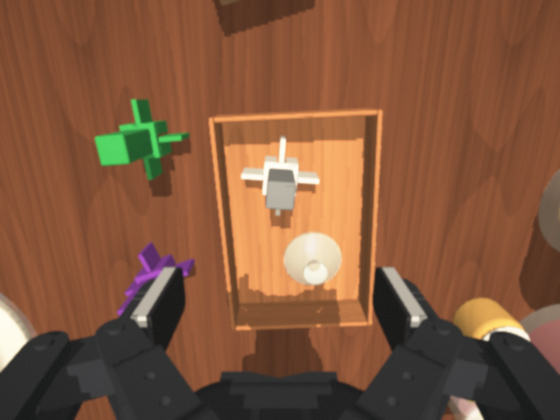

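The wrist picture shows the wheel in the bin with its knob top at (281,190), the lid at (313,262), and the green and purple look-alikes outside the bin on the left. The fits agree: knob at (0.4713, 0.2575), turned -4.1°, top at 0.105. Spindle at (0.5728, -0.1525), turned 19.6°. Now I'll align and descend.

Call:
move_arm --offset '[[-0.25, 0.13, 2], [0, 0, 2.5], [0, 0, 2.5], [0, 0, 2.5], [0, 0, 2.5]]' --twist '[[0, 0, 0.072], [0, 0, 0], [0, 0, 0], [0, 0, 0], [0, 0, 0]]' --grip '[1, 1, 1, 1, 1]' --force 60

```text
time: 3.75
ee_pos: [0.4716, 0.2563, 0.1424]
tcp_rot: [180.0, -0.0, 85.8]
wrist_force: [-0.3, 0.2, -0.7]
opening: 0.0853
grasp_force: 0.0
```

```bash
python3 - <<'E'
from h import *; from fit import *
for i in range(2):
    o=bot.get_obs(); p=shot("wrist"); c=cloud(p)
    print(np.round(o["ee_pos"],4),np.round(o["tcp_rot"],2))
    near=np.hypot(c[...,0]-.471,c[...,1]-.2575)<.03
    P=c[near&(c[...,2]>.098)&(c[...,2]<.113)]; c0=P.mean(0)
    G,B=raster(P,c0); r=fit(G,B,lambda q:(q[:,0]<.013)&(q[:,1]<.013),c0); print(len(P),np.round(r.x,4),round(r.fun,2),np.median(P[:,2]))
E
```

```text
[0.4716 0.2563 0.1424] [179.99  -0.    85.76]
2273 [ 0.4712  0.2576 -3.6677] -0.96 0.10515919524002673
[0.4702 0.2556 0.138 ] [-1.7974e+02  1.7000e-01  8.5770e+01]
2400 [ 0.4713  0.2577 -3.1406] -0.94 0.10514574625818784
```

Consistent, so I'll descend 6 cm and close.

Call:
move_arm --offset '[[0, 0, 2], [0, 0, 2], [0, 0, 1.5], [0, 0, 0.5], [0, 0, 0]]' --twist '[[0, 0, 0], [0, 0, -0.006], [0, 0, 0], [0, 0, 0], [0, 0, 0]]' --grip '[1, 1, 1, 1, 1]' --force 60

```text
time: 4.35
ee_pos: [0.4713, 0.2572, 0.0834]
tcp_rot: [-180.0, 0.0, 86.2]
wrist_force: [-0.7, 0.2, -1.0]
opening: 0.085
grasp_force: 0.0
```

Call:
move_arm --offset '[[0, 0, 0], [0, 0, 0], [0, 0, 0], [0, 0, 0], [0, 0, 0]]' --twist '[[0, 0, 0], [0, 0, 0], [0, 0, 0], [0, 0, 0], [0, 0, 0]]' --grip '[0.2, 0.2, 0.2, 0.2, 0.2]' --force 60

```text
time: 4.85
ee_pos: [0.4715, 0.2577, 0.0838]
tcp_rot: [180.0, -0.0, 86.2]
wrist_force: [-1.1, 0.3, 3.9]
opening: 0.0254
grasp_force: 59.7
```

Call:
move_arm --offset '[[0, 0, 0], [0, 0, 0], [0, 0, 0], [0, 0, 0], [0, 0, 0]]' --twist '[[0, 0, 0], [0, 0, 0], [0, 0, 0], [0, 0, 0], [0, 0, 0]]' --grip '[0.1, 0, 0, 0, 0]' --force 60

```text
time: 5.35
ee_pos: [0.4715, 0.2577, 0.0838]
tcp_rot: [180.0, -0.0, 86.2]
wrist_force: [-0.6, 0.2, 5.2]
opening: 0.0256
grasp_force: 59.8
```

Gripped. Lifting.

Call:
move_arm --offset '[[0, 0, -1], [0, 0, -2.5], [0, 0, -3.5], [0, 0, -3.5], [0, 0, -2.5]]' --twist '[[0, 0, 0], [0, 0, 0], [0, 0, 0], [0, 0, 0], [0, 0, 0]]' --grip '[0, 0, 0, 0, 0]' --force 80

```text
time: 5.85
ee_pos: [0.4713, 0.2574, 0.2156]
tcp_rot: [179.9, -0.0, 86.2]
wrist_force: [-0.2, -0.4, -3.3]
opening: 0.0255
grasp_force: 79.1
```

```bash
cat > hand.py <<'E'
from h import *; from fit import *
viewer.camera("wrist")
for i in range(2):
    p=viewer.camera("wrist"); p["T"]=np.array(p["tool_from_camera"]); c=cloud(p)
    near=np.hypot(c[...,0],c[...,1])<.06
    P=c[near&(np.abs(c[...,0])<.017)&(np.abs(c[...,1])<.0125)&(c[...,2]<.0)&(c[...,2]>-.04)]; print("top",len(P),np.round(np.median(P,0),4),np.round(np.percentile(P,[2,98],0),4).tolist())
    zt=np.median(P[:,2])
    V=c[near&(c[...,2]>zt+.055)&(c[...,2]<zt+.070)]
    G,B=raster(V,(0,0,0),220)
    v=lambda q:((q<.018).all(1)&~(q<.013).all(1))|((q[:,0]<.042)&(q[:,0]>.013)&(q[:,1]<.0025))|((q[:,1]<.042)&(q[:,1]>.013)&(q[:,0]<.0025))
    r=fit(G,B,v,(0,0)); print("vanes in tool",len(V),np.round(r.x,4),round(r.fun,2))
save(p,"hand.png"); o=bot.get_obs(); print(o["ee_pos"],o["tcp_rot"],o["wrist_force"],o["opening"],o["time"])
E
python3 hand.py
```

```text
top 5797 [ 0.0068 -0.     -0.0211] [[-0.0117, -0.0119, -0.0224], [0.013, 0.012, -0.0016]]
vanes in tool 2907 [ 2.000e-04 -1.000e-04  4.503e-01] -0.53
top 5789 [ 0.0067 -0.     -0.021 ] [[-0.0118, -0.0119, -0.0225], [0.013, 0.0119, -0.0016]]
vanes in tool 2901 [ 1.00e-04 -0.00e+00  3.67e-01] -0.53
[0.47180582 0.25773418 0.21447136] [ 1.79891891e+02 -6.35196680e-02  8.62173983e+01] [ 1.23075391 -0.43195157 -4.06363836] 0.02487947057558645 6.0
```

View pics/hand.png

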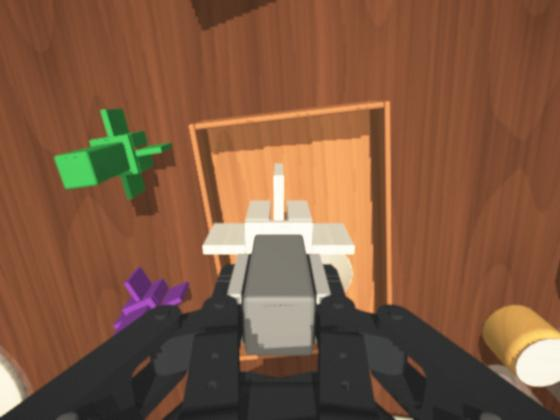

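The wheel hangs upright between the pads: knob at (280,290), vanes symmetric about (279,240). It is centred within 0.2 mm and about 0.4° off the tool axes, with its underside about 78 mm below the TCP. Carrying it to the spindle.

Call:
move_arm --offset '[[-3, 0.9, 0], [-4.2, 1.35, 0], [-4.2, 1.35, 0], [-4.2, 1.35, 0], [-4.2, 1.35, 0]]' --twist '[[0, 0, 0], [0, 0, 0], [0, 0, 0], [0, 0, 0], [0, 0, 0]]' --grip '[0, 0, 0, 0, 0]'

```text
time: 6.5
ee_pos: [0.5205, 0.054, 0.2112]
tcp_rot: [-179.8, 0.0, 86.2]
wrist_force: [1.1, -0.2, -3.1]
opening: 0.025
grasp_force: 79.1
```

Call:
move_arm --offset '[[-4.2, 1.35, 0], [-4.2, 1.35, 0], [-4.2, 1.35, 0], [-4.2, 1.35, 0], [-3.64, 1.15, 0]]' --twist '[[0, 0, 0], [0, 0, 0], [0, 0, 0], [0, 0, 0], [0, 0, 0]]' --grip '[0, 0, 0, 0, 0]'

```text
time: 7.0
ee_pos: [0.5725, -0.1546, 0.2108]
tcp_rot: [-179.8, -0.0, 86.2]
wrist_force: [0.9, 0.6, -2.7]
opening: 0.0255
grasp_force: 79.2
```

Call:
move_arm --offset '[[0, 0, 0], [0, 0, 0], [0, 0, 0], [0, 0, 0], [0, 0, 0]]' --twist '[[0, 0, -0.1], [0, 0, -0.1], [0, 0, -0.1], [0, 0, -0.1], [0, 0, -0.01]]' --grip '[0, 0, 0, 0, 0]'

```text
time: 7.5
ee_pos: [0.5724, -0.1524, 0.2111]
tcp_rot: [-179.8, -0.1, 109.8]
wrist_force: [1.5, -0.6, -2.7]
opening: 0.025
grasp_force: 79.7
```

```bash
python3 - <<'E'
from h import *
A=[]
for i in range(8):
    o=bot.get_obs(); A.append(np.r_[o["ee_pos"],o["tcp_rot"][2],o["wrist_force"]]); p=viewer.camera("scene")
A=np.array(A); print(np.round(A,4)); 
p["T"]=None
E
python3 hand.py
```

```text
[[ 5.724000e-01 -1.524000e-01  2.111000e-01  1.098065e+02  1.513700e+00
  -5.772000e-01 -2.745300e+00]
 [ 5.724000e-01 -1.524000e-01  2.114000e-01  1.096601e+02 -5.270000e-01
   5.797000e-01 -3.732100e+00]
 [ 5.725000e-01 -1.524000e-01  2.118000e-01  1.095753e+02 -7.436000e-01
  -5.529000e-01 -3.662100e+00]
 [ 5.727000e-01 -1.524000e-01  2.121000e-01  1.095667e+02  2.050000e-02
  -2.265000e-01 -3.324000e+00]
 [ 5.727000e-01 -1.524000e-01  2.125000e-01  1.095870e+02  7.760000e-02
   1.764000e-01 -3.072100e+00]
 [ 5.728000e-01 -1.524000e-01  2.128000e-01  1.096099e+02  1.276000e-01
  -9.875000e-01 -2.145000e+00]
 [ 5.729000e-01 -1.524000e-01  2.130000e-01  1.096336e+02 -2.060000e-01
   6.809000e-01 -2.757400e+00]
 [ 5.729000e-01 -1.524000e-01  2.131000e-01  1.096514e+02  6.467000e-01
   3.813000e-01 -3.526000e+00]]
top 5823 [ 0.0067 -0.0002 -0.021 ] [[-0.0118, -0.0119, -0.0224], [0.0129, 0.0119, -0.0016]]
vanes in tool 2896 [ 1.000e-04 -2.000e-04  4.042e-01] -0.52
top 5797 [ 0.0067 -0.0002 -0.021 ] [[-0.0117, -0.0119, -0.0223], [0.0129, 0.0119, -0.0016]]
vanes in tool 2905 [ 1.000e-04 -5.000e-04  3.969e-01] -0.53
[ 0.57300269 -0.15247663  0.21335066] [1.79993498e+02 4.11784637e-03 1.09692650e+02] [-0.30859084  1.2091165  -2.51759388] 0.025268347656639382 8.05
```

Call:
move_arm --offset '[[0, 0, 1], [0, 0, 1], [0, 0, 0.8], [0, 0, 0.5], [0, 0, 0.2]]' --twist '[[0, 0, 0], [0, 0, 0], [0, 0, 0], [0, 0, 0], [0, 0, 0]]' --grip '[0, 0, 0, 0, 0]'

```text
time: 8.55
ee_pos: [0.5726, -0.1524, 0.1772]
tcp_rot: [-179.9, -0.0, 109.7]
wrist_force: [-0.0, -0.2, -2.7]
opening: 0.0253
grasp_force: 79.8
```

Call:
move_arm --offset '[[0, 0, 0.2], [0, 0, 0.2], [0, 0, 0.2], [0, 0, 0.2], [0, 0, 0.2]]' --twist '[[0, 0, 0], [0, 0, 0], [0, 0, 0], [0, 0, 0], [0, 0, 0]]' --grip '[0, 0, 0, 0, 0]'

```text
time: 9.05
ee_pos: [0.5731, -0.1525, 0.1683]
tcp_rot: [180.0, 0.0, 109.7]
wrist_force: [0.2, 0.2, -3.5]
opening: 0.0253
grasp_force: 79.8
```

No contact force with the underside about 6 mm below the spindle top, so the socket is engaging. Going on down.

Call:
move_arm --offset '[[0, 0, 0.3], [0, 0, 0.3], [0, 0, 0.3], [0, 0, 0.3], [0, 0, 0.2]]' --twist '[[0, 0, 0], [0, 0, 0], [0, 0, 0], [0, 0, 0], [0, 0, 0]]' --grip '[0, 0, 0, 0, 0]' --force 100

```text
time: 9.55
ee_pos: [0.5729, -0.1525, 0.1539]
tcp_rot: [-180.0, -0.0, 109.7]
wrist_force: [0.0, -0.0, -2.6]
opening: 0.0247
grasp_force: 98.6
```

Call:
move_arm --offset '[[0, 0, 0.2], [0, 0, 0.2], [0, 0, 0.2], [0, 0, 0.1], [0, 0, 0]]' --twist '[[0, 0, 0], [0, 0, 0], [0, 0, 0], [0, 0, 0], [0, 0, 0]]' --grip '[0, 0, 0, 0, 0]' --force 100

```text
time: 10.05
ee_pos: [0.573, -0.1525, 0.1479]
tcp_rot: [180.0, 0.0, 109.7]
wrist_force: [-3.9, 1.1, 6.5]
opening: 0.025
grasp_force: 100.3
```

The spring plate is now being pressed (about 9 N). Continuing to the stop.

Call:
move_arm --offset '[[0, 0, 0.1], [0, 0, 0.1], [0, 0, 0.1], [0, 0, 0.1], [0, 0, 0.05]]' --twist '[[0, 0, 0], [0, 0, 0], [0, 0, 0], [0, 0, 0], [0, 0, 0]]' --grip '[0, 0, 0, 0, 0]' --force 120

```text
time: 10.55
ee_pos: [0.573, -0.1526, 0.1449]
tcp_rot: [179.9, 0.1, 109.7]
wrist_force: [-7.8, 1.1, 16.9]
opening: 0.0246
grasp_force: 118.8
```

Call:
move_arm --offset '[[0, 0, 0.1], [0, 0, 0.05], [0, 0, 0]]' --twist '[[0, 0, 0], [0, 0, 0], [0, 0, 0]]' --grip '[0, 0, 0]'

```text
time: 10.85
ee_pos: [0.573, -0.1526, 0.1448]
tcp_rot: [179.9, 0.1, 109.7]
wrist_force: [-8.0, 3.0, 23.3]
opening: 0.0248
grasp_force: 119.7
```

```bash
python3 hand.py; python3 -c "
from h import *
o=bot.get_obs();print(o['ee_pos'],o['wrist_force'],o['torque'],o['grasp_force'])
p=shot('wrist'); c=cloud(p); d=np.hypot(c[...,0]-.573,c[...,1]+.1525)
for a,b in [(.055,.064),(.02,.044)]:
  P=c[(d>a)&(d<b)&(c[...,2]>.07)&(c[...,2]<.12)]; print(a,np.histogram(P[:,2],np.arange(.07,.121,.002)))
"
```

```text
top 5806 [ 0.0068 -0.0002 -0.021 ] [[-0.0118, -0.0119, -0.0224], [0.0129, 0.012, -0.0016]]
vanes in tool 2881 [ 2.000e-04 -5.000e-04  3.554e-01] -0.53
top 5808 [ 0.0065 -0.0002 -0.021 ] [[-0.0118, -0.012, -0.0224], [0.0129, 0.012, -0.0018]]
vanes in tool 2885 [ 0.0004 -0.0004  0.0709] -0.53
[ 0.57301615 -0.15259761  0.14479995] [1.79856548e+02 1.11467848e-01 1.09703657e+02] [-9.97646339  1.68114771 22.94792539] 0.024795792497172533 11.0
[ 0.57301615 -0.15259761  0.14479995] [-9.97646339  1.68114771 22.94792539] [ 0.42191117  2.52437232 -0.03979402] 119.67799544334412
0.055 (array([ 232,  236,  239,  294, 2088, 2286,    7,    0,    0,    0,    0,
          0,    0,    0,    0,    0,    0,    0,    0,    0,    0,    0,
          0,    0,    0]), array([0.07 , 0.072, 0.074, 0.076, 0.078, 0.08 , 0.082, 0.084, 0.086,
       0.088, 0.09 , 0.092, 0.094, 0.096, 0.098, 0.1  , 0.102, 0.104,
       0.106, 0.108, 0.11 , 0.112, 0.114, 0.116, 0.118, 0.12 ]))
0.02 (array([111, 104, 113, 111, 134, 113, 127, 141, 136, 154, 144, 143, 161,
       173, 472, 745,  38, 118, 103,   1,   0,   0,   0,   0,   0]), array([0.07 , 0.072, 0.074, 0.076, 0.078, 0.08 , 0.082, 0.084, 0.086,
       0.088, 0.09 , 0.092, 0.094, 0.096, 0.098, 0.1  , 0.102, 0.104,
       0.106, 0.108, 0.11 , 0.112, 0.114, 0.116, 0.118, 0.12 ]))
```

View pics/hand.png

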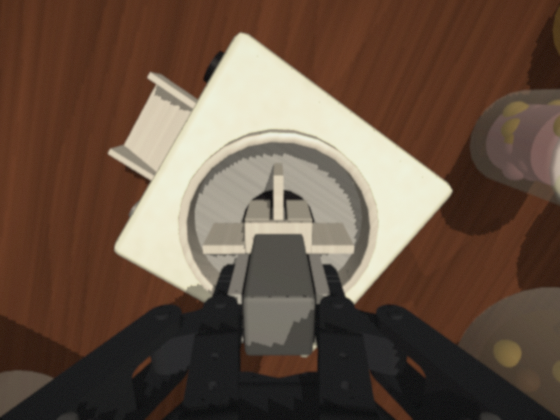

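The picture shows the wheel seated inside the tray, with the vanes symmetric about (279,238). Vane tops are at 0.100 m, which is 66 mm + 34 mm, so it is home. The last millimetre and a half of command only raised the force, so it is on the stop. I'll relieve the 9 N side load slightly and keep pressing.

Call:
move_arm --offset '[[0.02, -0.05, 0.05], [0, 0, 0.03], [0, 0, 0], [0, 0, 0], [0, 0, 0]]' --twist '[[0, 0, 0], [0, 0, 0], [0, 0, 0], [0, 0, 0], [0, 0, 0]]' --grip '[0, 0, 0, 0, 0]'

```text
time: 11.55
ee_pos: [0.5729, -0.1526, 0.1448]
tcp_rot: [179.8, 0.2, 109.7]
wrist_force: [-9.4, 2.7, 27.0]
opening: 0.0247
grasp_force: 120.1
```

```bash
python3 -c "
from h import *
print(bot.job_done()); o=bot.get_obs(); print(o['ee_pos'],o['wrist_force'],o['time'])"
```

```text
the job is handed in; nothing more can be done
None
the job is handed in; nothing more can be done
```

The wheel is meshed on the spindle, pushed down against the stop with about 30 N and still gripped. I handed the job in at about 11.6 s; the call gave no verdict.

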